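# Raise a breadboard to the inspection camera on a cam-lift stand

## Task

Take the white breadboard (not the green board) and lay it gently on the two narrow black rails of the lift stand: flat, lengthwise, centred across the rails, between the two yellow end cleats, and let go of it. Then swing the red-handled cam lever from its rest up to the highest lift point, where it stands straight up, and finish while still holding the lever there with the fingers, the board riding on the rails untouched; leave everything else on the bench where it is.

Things in the scene. Friction and masses are not known exactly. Their poses are not given: they have to be found in the camera images.
- breadboard: White breadboard, 84 x 54 x 12 mm (x long, y wide, z thick), about 90 g, with rows of tiny black holes, a black chip, a red lamp and a yellow button on top (these rise up to 8 mm and can be ignored). It starts flat on the bench. Origin: centre of its underside; z up. Either way round is fine on the stand.
- green_board: Green circuit board of the same size as the breadboard, a bystander; the two may swap places. Origin: centre of its underside.
- lift_stand: Fixed lift stand. Grey base plate 150 x 110 x 12 mm. Origin: centre of the plate's underside; x points away from the lever's rest side, y to the lever's side. The cam shaft lies along y, 55 mm above the origin; its bearing blocks are up to 68 mm high. The lever turns in an upright plane at y = 55 mm. A red tick on a white dial beside it marks straight up.
- nest: Support on the stand, lifted by the cam: two black rails along x, 100 x 8 mm, 34 mm over both (the board overhangs 10 mm each side, fingers pass beside), and at each end a yellow cleat 4 mm above the rails, 92 mm clear between. Origin: middle of the rails at their tops (99 mm above the bench at rest, 109 mm at full lift); x along the rails, z up. Rails and the 34 mm wide plate below: 16 mm deep.
- handle: Crank handle of the lever: a red round bar, 16 mm diameter, sticking out level along the stand's +y from the end of a 10 mm steel rod; 56 mm free length. Origin: grip point on the bar's axis, 30 mm out from the rod, 110 mm from the shaft's axis. At rest it is 93 mm to the stand's -x of the shaft and 114 mm above the bench; straight up, over the shaft, 165 mm. It turns in a pinch across x.
- lever (a joint): Angle of the cam lever in rad: 0 at rest (a stop), growing as the handle is swung up and over towards the stand's +x; 1.00 is straight up and is the highest lift; beyond it the lift falls again, and 1.50 is the far stop. A spring always pulls it back to 0 (about 1 to 3 N at the handle), so it drops when let go.
- platen (a joint): Lift of the nest in m: 0 at rest, about 0.0095 at the highest point.
- calculator: Black calculator 155 x 80 x 16 mm, bystander. Origin: centre of its underside.
- yellow_spool: Wire spool, yellow with white flanges, 64 mm across, 50 mm high, bystander. Origin: centre of its underside.
- black_spool: Wire spool, black with white flanges, 64 mm across, 50 mm high, bystander. Origin: centre of its underside.
- tape_roll: Grey tape roll lying flat, 80 mm across, 25 mm high, bystander. Origin: centre of its underside.
- screwdriver: Red-handled screwdriver lying on the bench, bystander.
- water_bottle: Clear water bottle with a blue cap, 64 mm across, 190 mm high, bystander. Origin: centre of its underside.
Mind the look-alikes: they are no part of the job. Leave any purple look-alike of the breadboard alone.

How it is judged (in metres and radians):
On the way, in this order (a step that is already met when the one before it is completed fails the run):
1. the white breadboard lies on the rails between the cleats, let go, with the lever still at rest (x of breadboard in the frame of nest between -0.007 and 0.007 m and y of breadboard in the frame of nest between -0.009 and 0.009 m and z of breadboard in the frame of nest between -0.002 and 0.002 m and angle between the x axis of breadboard and the x axis of nest, either way round below 0.12 rad and angle between breadboard's own z axis and vertical below 0.06 rad and contact force between breadboard and nest above 0.2 N and contact force between breadboard and the fingers below 0.05 N and contact force between breadboard and the arm below 0.05 N and linear speed of breadboard below 0.02 m/s and value of joint lever below 0.3 rad), for 0.2 s.
2. the fingers have swung the lever straight up, with the board on the rails (value of joint lever between 0.86 and 1.14 rad and value of joint platen above 0.0089 m and contact force between the fingers and handle above 0.5 N and x of breadboard in the frame of nest between -0.007 and 0.007 m and y of breadboard in the frame of nest between -0.009 and 0.009 m and z of breadboard in the frame of nest between -0.002 and 0.002 m), for 0.2 s.
At the end, for the whole second after the job is handed in: Fingers hold the lever (over 0.5 N) at rest within 0.14 rad of 1.00 rad, lift over 8.9 mm; the breadboard lies still on the rails alone, untouched by the robot, within 7 mm along and 9 mm across of the nest, 2 mm in height, under 0.12 rad turned and 0.06 rad tilted (all of step 2 and velocity of joint lever between -0.1 and 0.1 rad/s and angle between the x axis of breadboard and the x axis of nest, either way round below 0.12 rad and angle between breadboard's own z axis and vertical below 0.06 rad and contact force between breadboard and nest above 0.2 N and contact force between breadboard and the fingers below 0.05 N and contact force between breadboard and the arm below 0.05 N and linear speed of breadboard below 0.02 m/s); the arm keeps its last pose, push and grip.
It fails at once if a bystander is moved more than 30 mm (distance of any of green_board, calculator, yellow_spool, black_spool, tape_roll, screwdriver, water_bottle from where it was at the start of the episode above 0.03 m).
It fails at once if the breadboard is dropped or rammed onto the rails (more than 40 N) (contact force between breadboard and nest above 40 N).
It also fails if it takes over 51 s, if anything falls off the work surface, if the arm or the gripper's body presses on something with over 40 N, if the wrist force passes 120 N, or if a joint passes its speed limit or range.

## Robot

A 6-joint arm with a two-finger parallel gripper is mounted at the origin on the work surface. World frame = base frame: x ahead of the robot, y to its left, z up, the work surface at z = 0. Lengths are in m, angles in degrees, forces in N, time in s.
With the tool pointing down it reaches from about 0.375 to 0.925 m from the base axis. Payload 5.7 kg.
Tool frame: the origin (TCP) lies on the centre line of the jaws, within the pads' length; the fingertips stand manip.tip_reach ahead of it and the grasp point (between the pads) lies 3 mm ahead of it (manip.tip_reach is the distance from the TCP to the fingertips, in m); z points along the fingers, y is the direction in which the jaws open and shut (so a half turn about z gives the same grasp; the last joint's range is limited). The gripper opens to 85 mm and grips with 20 to 120 N. Pads are 22 mm wide; open, the fingers measure 114 mm over their backs; the gripper's body (76 mm by 85 mm) begins 54 mm behind the grasp point. The pads swing forward as they close: fully open they stand 13 mm farther back than shut.
Start: joints at [-72.771, 20.558, 86.54, -0, 72.909, -6.595], TCP at [0.242, -0.549, 0.253] pointing down, gripper open.
Joint ranges: [-170.27, 170.27], [-57.76, 135], [12.27, 136.19], [-55.21, 235.2], [11.17, 155.16], [-170.74, 170.74]. Speed limits (degrees/s): [136.94, 136.94, 180, 180, 180, 180].

## Interface

Orientations are given as a 3x3 rotation matrix whose columns are the frame's x, y, z axes.
In Python, from workcell import manip, cams gives the robot as it stands.
- The arm moves only by the tool carry_out, never from a script. Its argument "deltas" is a list of rows, each a list of 7 numbers: the opening, from -1 (shut) to 1 (fully open), then the shift along the tool's x, y, z in mm, then the turn, a rotation vector about the tool's x, y, z in rad. In form: [[grip, dx, dy, dz, rx, ry, rz], ...]. A call has 1 to 8 rows; each row is the pose to reach, as a shift and turn from the pose measured when the call began, along the tool's axes at that moment; what a row does not reach only later rows make up. A row lasts 1/8 s, in which the tool goes at most 62.5 mm and 10.7 degrees, less where a joint would pass 70% of its speed; a pose out of reach is approached as far as the arm can. A call with a gripper value outside its range is refused whole. The fingers move at their own pace and stop on an object; "grip_force" is the grip in N (left out, the last holds). Time passes only in rows, so rows that repeat a pose let the fingers close. It gives the time, the measured TCP pose, the force and the opening at its end, in the units of the state.
- manip.read_state(): the state, without advancing time (a new reading comes with each control period).
- cams.grab_frame(name): name is "scene" or "top"; returns (picture, depth): 400x640x3 uint8, red, green, blue; 400x640 float32, m along the optical axis (not along the pixel's ray), 0 where there is no reading.
- cams.camera_model(name): a dict with "fx", "fy", "cx", "cy" (pixels), "rvec" (rotation vector, rad) and "tvec" (3), from world to camera coordinates, as OpenCV has them. Camera axes: x right, y down, z forward; pixel columns grow to the right and rows downward; lengths in m; the calibration is good to about 2 mm. A picture is of the moment at which its call begins. camera_model takes no time and is no camera call.
- manip.job_done(): hands the job in, once; it reports no verdict.
Trained networks look in the newest picture that a camera, given by its name, has taken for a name from the list of things; names that differ only in an ending like _2 or _b are one class to them, and where a whole thing is asked for, a point or a joint stands for the part that bears it (a point fixed in the world has none). Each returns a list of dicts, best first, with "score" (0 to 1); they miss things now and then, are a little off and sometimes report something else, mostly with a low value. They report only what shows in the picture. A call takes as long as a camera call. They do not tell look-alikes from the thing itself.
- cams.boxes_of(thing, camera): "location" ([x, y, z] in m, in world coordinates, good to about 4 mm: the middle of the surface that is visible of it).
The state is a dict: "t": time; "q": joint angles; "joint_velocities": joint speeds; "joint_efforts": joint torques, N m; "eef_pos": TCP position; "tcp_rot": TCP orientation; "wrist_force": force on the tool from outside, world axes, zero at the start; "moment": the same for the moment, N m; "gripper_width": finger opening in m.
Only numpy, scipy, OpenCV 4.12 (cv2) and the standard library are available. Lean on these libraries where they do the work, as an engineer would, in place of code of your own. Each camera call takes 0.05 s, during which the arm holds its last target. There are 200 camera calls.

## Working session

There is one attempt and no reset: what is moved stays moved. The work goes in short steps, Python scripts to look and compute and a tool call to move; the robot and the scene stay as the last step left them, time stands still between calls to the robot, and variables do not carry over. Pictures are saved under pics/ and viewed, about 8 in all and at most 12, crops included, and the job is handed in when it is done.

Besides the shell and the picture viewer there is one more tool, called after ">>>" as name(argument=value, ...), one argument or row to a line, values as JSON. carry_out: Moves the arm, as the interface text tells. Its arguments: {"type":"object","properties":{"deltas":{"type":"array","items":{"type":"array","items":{"type":"number"}}},"grip_force":{"type":"number"}},"required":["deltas"]}

```bash
mkdir -p pics; cat > h.py <<'E'
import numpy as np, cv2
from workcell import manip, cams
def cloud(name):
    im,d=cams.grab_frame(name); m=cams.camera_model(name)
    R,_=cv2.Rodrigues(np.array(m["rvec"],float)); t=np.array(m["tvec"],float).ravel()
    v,u=np.mgrid[:400,:640]
    pc=np.stack([(u-m["cx"])/m["fx"]*d,(v-m["cy"])/m["fy"]*d,d],-1)
    return im,d,(pc-t)@R
def save(n,im): cv2.imwrite("pics/"+n,im[:,:,::-1])
E
python3 - <<'E'
from h import *
for n in("scene","top"):
    im,d,P=cloud(n); save(n+"0.png",im)
    np.savez(n+"0.npz",im=im,d=d,P=P)
    for th in("breadboard","green_board","lift_stand","nest","handle"):
        print(n,th,[(round(b["score"],2),np.round(b["location"],3).tolist()) for b in cams.boxes_of(th,n)][:3])
s=manip.read_state();print(s["t"],s["eef_pos"],s["tcp_rot"],s["gripper_width"],manip.tip_reach)
E
```

```text
scene breadboard [(0.79, [0.587, -0.099, 0.014]), (0.74, [0.464, -0.147, 0.011])]
scene green_board [(0.56, [0.509, -0.322, 0.013])]
scene lift_stand [(0.86, [0.637, 0.082, 0.052])]
scene nest [(0.87, [0.629, 0.07, 0.098])]
scene handle [(0.66, [0.553, 0.133, 0.117])]
top breadboard [(0.8, [0.587, -0.103, 0.013]), (0.56, [0.46, -0.156, 0.014])]
top green_board []
top lift_stand [(0.55, [0.617, 0.069, 0.014])]
top nest [(0.75, [0.67, 0.358, 0.124]), (0.54, [0.63, 0.072, 0.098])]
top handle [(0.56, [0.545, 0.141, 0.12]), (0.51, [0.618, 0.068, 0.013])]
0.6 [ 0.24234716 -0.54885326  0.25326979] [[ 9.14794275e-01  4.03920083e-01 -2.36569303e-05]
 [ 4.03920083e-01 -9.14794271e-01  9.44664412e-05]
 [ 1.65156684e-05 -9.59728689e-05 -9.99999995e-01]] 0.08516370278446604 0.022
```

View pics/scene0.png

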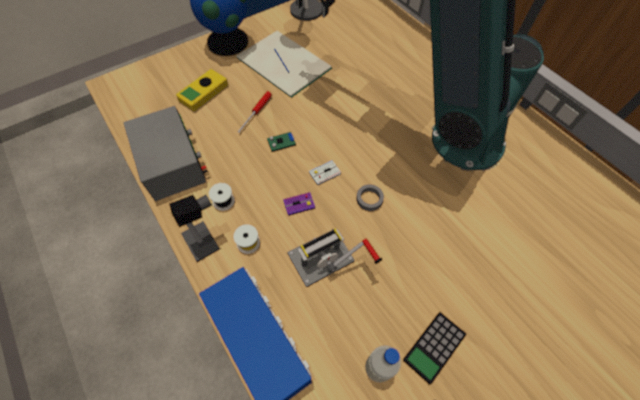

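View pics/top0.png

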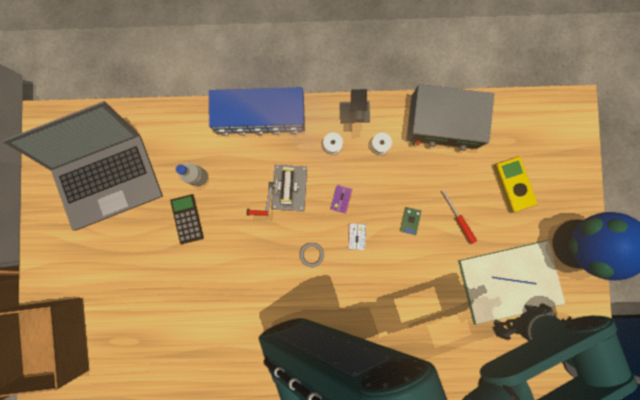

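```bash
python3 - <<'E'
import numpy as np,cv2
def rect(p):
    (c,(w,h),a)=cv2.minAreaRect((p*1000).astype(np.float32)); 
    if w<h: w,h,a=h,w,a+90
    return np.round(c,1),round(w,1),round(h,1),round((a+90)%180-90,1)
for n in("scene","top"):
    f=np.load(n+"0.npz"); im=f["im"].astype(int);P=f["P"];d=f["d"]
    near=lambda c,r:(np.hypot(P[...,0]-c[0],P[...,1]-c[1])<r)&(d>0)
    m=near((.462,-.15),.065)
    print(n,"bench z",np.median(P[m][:,2]))
    b=m&(P[...,2]>.006); print(" board",b.sum(),rect(P[b][:,:2]),P[b].mean(0), np.median(P[b][:,2]))
    b2=m&(im.min(-1)>120)&(im.max(-1)-im.min(-1)<45); print(" white",b2.sum(),rect(P[b2][:,:2]))
    s=near((.63,.07),.12)
    for lo,hi in((.006,.018),(.09,.112)):
        q=s&(P[...,2]>lo)&(P[...,2]<hi); print(" stand",lo,q.sum(),rect(P[q][:,:2]),np.median(P[q][:,2]))
    y=s&(im[...,0]>130)&(im[...,1]>110)&(im[...,2]<.62*im[...,0])&(P[...,2]>.085)
    print(" yellow",y.sum(),[ (np.round(p,3).tolist()) for p in P[y]][:40])
    r=near((.55,.135),.08)&(im[...,0]>110)&(im[...,1]<60)&(im[...,2]<60)&(P[...,2]>.06)
    print(" red",r.sum(),rect(P[r][:,:2]),P[r].mean(0),P[r].max(0),P[r].min(0))
    ys,xs=np.where(near((.62,.07),.12)); 
    cr=im[ys.min():ys.max(),xs.min():xs.max()].astype(np.uint8); print(xs.min(),ys.min(),cr.shape)
    cv2.imwrite(f"pics/st_{n}.png",cv2.resize(cr[:,:,::-1],None,fx=5,fy=5,interpolation=2))
a=[cv2.imread(f"pics/st_{n}.png") for n in("scene","top")]
H=min(x.shape[0] for x in a);c=np.hstack([cv2.resize(x,(400,int(x.shape[0]*400/x.shape[1])))[:400] if 1 else x for x in a if 1][:1]);
b=[cv2.resize(x,(400,400)) for x in a];cv2.imwrite("pics/st.png",np.hstack(b))
E
```

```text
scene bench z 0.0008499620708434602
 board 419 (array([ 459.2, -153.4]), 85.2, 57.0, -4.6) [ 0.46068233 -0.15248003  0.011489  ] 0.011331002885452305
 white 376 (array([ 456.3, -159.5]), 89.2, 64.3, -5.2)
 stand 0.006 1083 (array([624.3,  37.7]), 169.5, 150.9, 85.2) 0.011395276265304868
 stand 0.09 476 (array([607.8,  77.5]), 158.1, 66.9, -27.5) 0.09810483516780052
 yellow 57 [[0.579, 0.055, 0.103], [0.577, 0.057, 0.104], [0.579, 0.055, 0.097], [0.579, 0.059, 0.104], [0.577, 0.06, 0.104], [0.58, 0.061, 0.103], [0.577, 0.061, 0.1], [0.58, 0.064, 0.102], [0.579, 0.067, 0.106], [0.58, 0.065, 0.099], [0.58, 0.068, 0.104], [0.577, 0.069, 0.1], [0.58, 0.066, 0.094], [0.58, 0.07, 0.1], [0.579, 0.072, 0.104], [0.581, 0.074, 0.103], [0.578, 0.075, 0.102], [0.581, 0.075, 0.1], [0.58, 0.077, 0.101], [0.578, 0.079, 0.103], [0.581, 0.08, 0.102], [0.58, 0.081, 0.102], [0.582, 0.084, 0.105], [0.674, 0.046, 0.101], [0.672, 0.048, 0.102], [0.551, 0.133, 0.109], [0.676, 0.049, 0.102], [0.674, 0.051, 0.103], [0.671, 0.051, 0.099], [0.675, 0.048, 0.094], [0.675, 0.053, 0.102], [0.673, 0.055, 0.103], [0.
[... 1121 characters left out ...]
1], [0.675, 0.051, 0.109], [0.675, 0.048, 0.109], [0.677, 0.046, 0.09], [0.591, 0.131, 0.086], [0.585, 0.088, 0.104], [0.585, 0.084, 0.104], [0.586, 0.082, 0.099], [0.586, 0.08, 0.086], [0.586, 0.077, 0.087], [0.586, 0.073, 0.091], [0.585, 0.06, 0.101], [0.582, 0.087, 0.111], [0.582, 0.084, 0.109], [0.582, 0.081, 0.108], [0.582, 0.079, 0.101], [0.582, 0.075, 0.102], [0.582, 0.072, 0.106], [0.582, 0.069, 0.103], [0.582, 0.066, 0.104], [0.582, 0.063, 0.104], [0.582, 0.06, 0.103], [0.582, 0.057, 0.1], [0.582, 0.055, 0.088]]
 red 55 (array([545.2, 156.8]), 56.4, 9.2, 84.3) [0.5447128  0.15787183 0.12310024] [0.55251099 0.18467218 0.1285369 ] [0.53885262 0.12863838 0.11741128]
253 156 (70, 70, 3)
```

View pics/st.png

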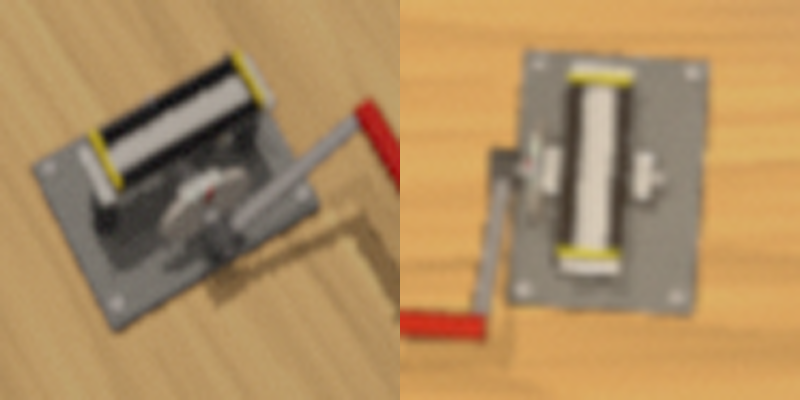

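```bash
python3 - <<'E'
import numpy as np,cv2
def rect(p):
    (c,(w,h),a)=cv2.minAreaRect((p*1000).astype(np.float32)); 
    if w<h: w,h,a=h,w,a+90
    return np.round(c,1),round(w,1),round(h,1),round((a+90)%180-90,1)
for n in("scene","top"):
    f=np.load(n+"0.npz"); im=f["im"].astype(int);P=f["P"]
    x,y,z=P[...,0],P[...,1],P[...,2]
    q=(abs(x-.63)<.07)&(abs(y-.068)<.035)&(z>.085)&(z<.112)
    k=cv2.morphologyEx(q.astype(np.uint8),cv2.MORPH_OPEN,np.ones((3,3)))>0
    print(n,"nest",rect(P[q][:,:2]),rect(P[k][:,:2]),P[k].mean(0))
    g=(abs(x-.625)<.1)&(abs(y-.065)<.08)&(z>.005)&(z<.02)&((im.max(-1)-im.min(-1))<25)
    g=cv2.morphologyEx(g.astype(np.uint8),cv2.MORPH_OPEN,np.ones((3,3)))>0
    N,l,st,_=cv2.connectedComponentsWithStats(g.astype(np.uint8)); i=1+st[1:,4].argmax()
    print(" plate",st[i,4],rect(P[l==i][:,:2]))
    # principal axes
    for nm,m in(("nest",k),):
        p=P[m][:,:2]; w,v=np.linalg.eigh(np.cov(p.T)); v=v[:,1]; print(" yaw",nm,np.degrees(np.arctan2(v[1],v[0])))
E
```

```text
scene nest (array([627.8,  75. ]), 115.2, 52.2, -4.8) (array([627. ,  66.6]), 115.3, 35.5, -5.8) [0.62849608 0.0670327  0.09406234]
 plate 685 (array([662.,  63.]), 109.4, 78.7, 84.2)
 yaw nest 174.69426271238424
top nest (array([630.2,  75.9]), 114.8, 52.0, -4.4) (array([629.5,  67.1]), 114.8, 34.4, -4.5) [0.62924799 0.0672628  0.09577061]
 plate 22 (array([677.4,  96.7]), 16.5, 10.2, -3.5)
 yaw nest 175.1806410799112
```

```bash
cat >> h.py <<'E'
from scipy.spatial.transform import Rotation as Ro
def delta(pos,yaw,tilt=None):
    s=manip.read_state(); R=np.array(s["tcp_rot"]); c,k=np.cos(np.radians(yaw)),np.sin(np.radians(yaw))
    T=np.array([[c,k,0],[k,-c,0],[0,0,-1]]).astype(float)
    if tilt is not None: T=T@Ro.from_rotvec(tilt).as_matrix()
    print("t",round(s["t"],2),"d mm",np.round(R.T@(np.array(pos)-s["eef_pos"])*1000,1),"rot",np.round(Ro.from_matrix(R.T@T).as_rotvec(),4),"F",np.round(s["wrist_force"],1),"w",round(s["gripper_width"],4),"pos",np.round(s["eef_pos"],4),"q",np.round(s["q"],1))
E
python3 -c "
from h import *
delta((.461,-.153,.10),-4.5)"
```

```text
t 0.6 d mm [ 359.9 -273.8  153.3] rot [-1.000e-04  0.000e+00  4.943e-01] F [-0.4  0.2  0.5] w 0.0852 pos [ 0.2423 -0.5489  0.2533] q [-72.8  20.6  86.5   0.   72.9  -6.6]
```

>>> carry_out(
  deltas=[
    [1, 45, -34, 19, 0, 0, 0.06],
    [1, 90, -68, 38, 0, 0, 0.12],
    [1, 135, -103, 57, 0, 0, 0.18],
    [1, 180, -137, 77, 0, 0, 0.25],
    [1, 225, -171, 96, 0, 0, 0.31],
    [1, 270, -205, 115, 0, 0, 0.37],
    [1, 315, -240, 134, 0, 0, 0.43],
    [1, 360, -274, 153, 0, 0, 0.494],
  ],
)

```text
t: 1.6
eef_pos: [0.4621, -0.1514, 0.1]
tcp_rot: [[0.997, -0.08, 0.001], [-0.08, -0.997, -0.0], [0.001, 0.0, -1.0]]
wrist_force: [1.2, 0.2, -0.0]
gripper_width: 0.0855
```

```bash
python3 -c "
from h import *
delta((.461,-.153,.026),-4.5)
im,d,P=cloud('top')
im2,d2,P2=cloud('scene')
m=(np.hypot(P2[...,0]-.461,P2[...,1]+.153)<.1)
print(np.argwhere(m).min(0),np.argwhere(m).max(0))
a=np.argwhere(m);b=im2[a[:,0].min():a[:,0].max(),a[:,1].min():a[:,1].max()]
save('c1.png',cv2.resize(b,None,fx=6,fy=6))
"
```

```text
t 1.6 d mm [-1.   1.7 74. ] rot [ 0.0004 -0.0011 -0.0019] F [ 1.2  0.2 -0. ] w 0.0855 pos [ 0.4621 -0.1514  0.1   ] q [-26.3  23.1 109.8   0.   47.   68.3]
[  0 293] [202 386]
```

>>> carry_out(
  deltas=[
    [1, -1, 1.7, 37, 0, 0, 0],
    [1, -1, 1.7, 65, 0, 0, 0],
    [1, -1, 1.7, 74, 0, 0, 0],
    [1, -1, 1.7, 74, 0, 0, 0],
    [0.2, -1, 1.7, 74, 0, 0, 0],
    [0.1, -1, 1.7, 74, 0, 0, 0],
    [0.1, -1, 1.7, 74, 0, 0, 0],
    [0.1, -1, 1.7, 74, 0, 0, 0],
  ],
  grip_force=35,
)

```text
t: 2.7
eef_pos: [0.4613, -0.1502, 0.0262]
tcp_rot: [[0.997, -0.074, 0.0], [-0.074, -0.997, 0.001], [0.0, -0.001, -1.0]]
wrist_force: [-1.4, -2.1, 7.4]
gripper_width: 0.0525
```

>>> carry_out(
  deltas=[
    [0.1, 0, 0, 0, 0, 0, 0],
    [0.1, 0, 0, 0, 0, 0, 0],
    [0.1, 0, 0, 0, 0, 0, 0],
    [0.1, 0, 0, -5, 0, 0, 0],
    [0.1, 0, 0, -15, 0, 0, 0],
    [0.1, 0, 0, -15, 0, 0, 0],
  ],
)

```text
t: 3.45
eef_pos: [0.462, -0.1505, 0.0421]
tcp_rot: [[0.997, -0.074, 0.002], [-0.074, -0.997, 0.0], [0.002, -0.0, -1.0]]
wrist_force: [-0.3, -0.5, -1.0]
gripper_width: 0.0526
```

```bash
python3 -c "
from h import *
delta((.629,.067,.19),-5.2)"
```

```text
t 3.45 d mm [ 150.7 -229.3 -147.5] rot [-0.0004 -0.0019  0.0165] F [-0.3 -0.5 -1. ] w 0.0526 pos [ 0.462  -0.1505  0.0421] q [-2.620e+01  2.900e+01  1.122e+02  1.000e-01  3.870e+01  6.790e+01]
```

>>> carry_out(
  deltas=[
    [0.1, 0, 0, -40, 0, 0, 0],
    [0.1, 0, 0, -90, 0, 0, 0],
    [0.1, 20, -30, -130, 0, 0, 0],
    [0.1, 45, -70, -148, 0, -0.002, 0.01],
    [0.1, 75, -115, -148, 0, -0.002, 0.016],
    [0.1, 105, -160, -148, 0, -0.002, 0.016],
    [0.1, 132, -200, -148, 0, -0.002, 0.016],
    [0.1, 151, -229, -148, 0, -0.002, 0.016],
  ],
)

```text
t: 4.45
eef_pos: [0.6302, 0.0686, 0.1904]
tcp_rot: [[0.996, -0.089, 0.0], [-0.089, -0.996, 0.001], [0.0, -0.001, -1.0]]
wrist_force: [-0.4, -0.1, -1.5]
gripper_width: 0.0525
```

>>> carry_out(
  deltas=[
    [0.1, 0, 0, 0, 0, 0, 0],
    [0.1, 0, 0, 0, 0, 0, 0],
  ],
)

```text
t: 4.7
eef_pos: [0.6293, 0.0684, 0.1899]
tcp_rot: [[0.996, -0.088, -0.001], [-0.088, -0.996, 0.0], [-0.001, -0.0, -1.0]]
wrist_force: [-1.2, -0.4, -1.3]
gripper_width: 0.0526
```

```bash
python3 - <<'E'
from h import *
delta((.629,.067,.19),-5.2)
def rect(p):
    (c,(w,h),a)=cv2.minAreaRect((p*1000).astype(np.float32)); 
    if w<h: w,h,a=h,w,a+90
    return np.round(c,1),round(w,1),round(h,1),round((a+90)%180-90,1)
L=[]
for n in("scene","top"):
    im,d,P=cloud(n); i=im.astype(int)
    x,y,z=P[...,0],P[...,1],P[...,2]
    m=(abs(x-.63)<.07)&(abs(y-.067)<.05)&(z>.155)&(z<.185)&(i.min(-1)>100)
    print(n,m.sum(),rect(P[m][:,:2]) if m.sum()>5 else 0, np.median(P[m],0))
    a=np.argwhere((abs(x-.63)<.11)&(abs(y-.08)<.11)); a0,a1=a.min(0),a.max(0)
    L.append(cv2.resize(im[a0[0]:a1[0],a0[1]:a1[1]],(400,400)))
save("c2.png",np.hstack(L))
E
```

```text
t 4.7 d mm [-0.2  1.4 -0.1] rot [-0.      0.0013  0.0023] F [-1.2 -0.4 -1.3] w 0.0526 pos [0.6293 0.0684 0.1899] q [-0.1 26.6 86.3  0.  67.2 95. ]
scene 301 (array([627.6,  68.7]), 83.9, 54.4, -5.2) [0.65510091 0.0684329  0.17492568]
top 26 (array([596.5,  87.5]), 21.3, 9.4, 88.0) [0.59654463 0.08822411 0.17681326]
```

View pics/c2.png

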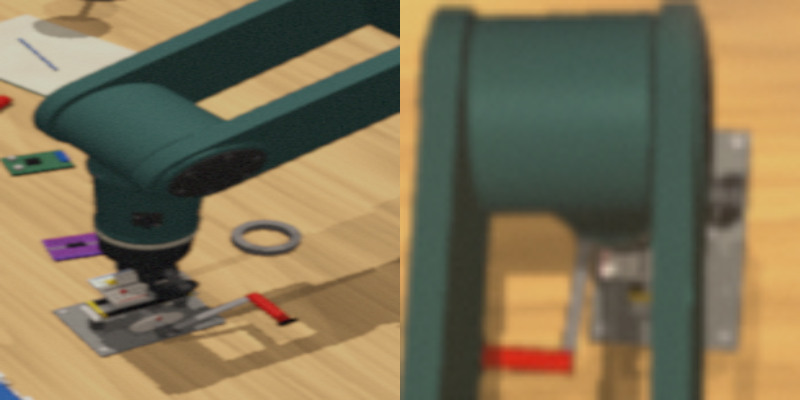

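>>> carry_out(
  deltas=[
    [0.1, 0, 1.5, 20, 0, 0, 0],
    [0.1, 0, 1.5, 40, 0, 0, 0],
    [0.1, 0, 1.5, 54, 0, 0, 0],
    [0.1, 0, 1.5, 58, 0, 0, 0],
    [0.1, 0, 1.5, 60, 0, 0, 0],
    [0.1, 0, 1.5, 61, 0, 0, 0],
    [0.1, 0, 1.5, 62, 0, 0, 0],
    [0.1, 0, 1.5, 62, 0, 0, 0],
  ],
)

```text
t: 5.8
eef_pos: [0.6292, 0.0663, 0.1284]
tcp_rot: [[0.996, -0.089, -0.0], [-0.089, -0.996, 0.0], [-0.0, -0.0, -1.0]]
wrist_force: [0.6, -0.1, -0.3]
gripper_width: 0.0526
```

>>> carry_out(
  deltas=[
    [0.1, 0, 0, 0.7, 0, 0, 0],
    [0.1, 0, 0, 1.4, 0, 0, 0],
    [0.1, 0, 0, 1.4, 0, 0, 0],
    [0.1, 0, 0, 1.4, 0, 0, 0],
  ],
)

```text
t: 6.3
eef_pos: [0.6292, 0.0663, 0.127]
tcp_rot: [[0.996, -0.09, -0.001], [-0.09, -0.996, 0.0], [-0.001, -0.0, -1.0]]
wrist_force: [0.3, 1.6, -0.5]
gripper_width: 0.0525
```

>>> carry_out(
  deltas=[
    [0.1, 0, 0, 0.5, 0, 0, 0],
    [0.1, 0, 0, 1.0, 0, 0, 0],
    [0.1, 0, 0, 1.0, 0, 0, 0],
  ],
)

```text
t: 6.68
eef_pos: [0.6291, 0.0663, 0.126]
tcp_rot: [[0.996, -0.089, -0.001], [-0.089, -0.996, 0.0], [-0.001, -0.0, -1.0]]
wrist_force: [-0.5, -0.3, -1.4]
gripper_width: 0.0528
```

>>> carry_out(
  deltas=[
    [0.1, 0, 0, 0.5, 0, 0, 0],
    [0.1, 0, 0, 1.0, 0, 0, 0],
    [0.1, 0, 0, 1.0, 0, 0, 0],
  ],
)

```text
t: 7.05
eef_pos: [0.6292, 0.0663, 0.1256]
tcp_rot: [[0.996, -0.089, -0.0], [-0.089, -0.996, 0.0], [-0.0, -0.0, -1.0]]
wrist_force: [-2.6, -0.3, 5.3]
gripper_width: 0.0525
```

>>> carry_out(
  deltas=[
    [0.26, 0, 0, 0, 0, 0, 0],
    [0.3, 0, 0, 0, 0, 0, 0],
    [0.4, 0, 0, 0, 0, 0, 0],
    [0.6, 0, 0, 0, 0, 0, 0],
    [0.6, 0, 0, 0, 0, 0, 0],
    [0.6, 0, 0, 0, 0, 0, 0],
  ],
)

```text
t: 7.8
eef_pos: [0.6292, 0.0663, 0.1256]
tcp_rot: [[0.996, -0.09, -0.0], [-0.09, -0.996, 0.0], [-0.0, -0.0, -1.0]]
wrist_force: [-1.2, -0.1, 0.5]
gripper_width: 0.0685
```

>>> carry_out(
  deltas=[
    [0.6, 0, 0, 0, 0, 0, 0],
    [0.6, 0, 0, -10, 0, 0, 0],
    [0.6, 0, 0, -30, 0, 0, 0],
    [0.6, 0, 0, -60, 0, 0, 0],
    [0.6, 0, 0, -100, 0, 0, 0],
    [0.6, 0, 0, -110, 0, 0, 0],
  ],
)

```text
t: 8.55
eef_pos: [0.6311, 0.0663, 0.2393]
tcp_rot: [[0.996, -0.089, 0.006], [-0.089, -0.996, 0.0], [0.006, -0.001, -1.0]]
wrist_force: [0.8, 0.4, -0.2]
gripper_width: 0.0682
```

```bash
python3 - <<'E'
from h import *
delta((.544,.158,.20),-5.2)
def rect(p):
    (c,(w,h),a)=cv2.minAreaRect((p*1000).astype(np.float32)); 
    if w<h: w,h,a=h,w,a+90
    return np.round(c,1),round(w,1),round(h,1),round((a+90)%180-90,1)
L=[]
for n in("scene","top"):
    im,d,P=cloud(n); i=im.astype(int)
    x,y,z=P[...,0],P[...,1],P[...,2]
    m=(abs(x-.63)<.07)&(abs(y-.067)<.05)&(z>.104)&(z<.125)&(i.min(-1)>100)
    print(n,m.sum(),rect(P[m][:,:2]) if m.sum()>5 else 0, np.median(P[m],0))
    a=np.argwhere((abs(x-.63)<.11)&(abs(y-.08)<.11)&(z<.13)); a0,a1=a.min(0),a.max(0)
    L.append(cv2.resize(im[a0[0]:a1[0],a0[1]:a1[1]],(400,400)))
save("c3.png",np.hstack(L))
E
```

```text
t 8.55 d mm [-95.2 -83.5  38.8] rot [-0.0007 -0.0057  0.0012] F [ 0.8  0.4 -0.2] w 0.0682 pos [0.6311 0.0663 0.2393] q [-0.2 23.9 83.3  0.  72.5 94.9]
scene 431 (array([627.5,  66.7]), 83.9, 54.2, -5.4) [0.64139732 0.06871146 0.11087971]
top 20 (array([600.8,  84.6]), 22.3, 12.1, 8.1) [0.59691999 0.08355281 0.11202707]
```

View pics/c3.png

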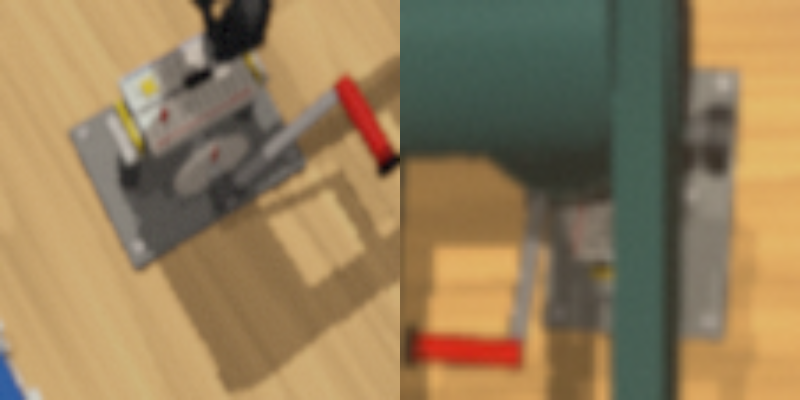

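```bash
python3 -c "
from h import *
delta((.544,.159,.22),84.8)"
```

```text
t 8.65 d mm [-94.  -84.6  17. ] rot [ 0.0019 -0.0026 -1.5696] F [ 0.2 -0.2  0.5] w 0.068 pos [0.63   0.0663 0.2372] q [-0.2 24.  83.4  0.  72.4 94.9]
```

>>> carry_out(
  deltas=[
    [0.6, -12, -11, 2, 0, 0, -0.18],
    [0.6, -25, -23, 5, 0, 0, -0.36],
    [0.6, -40, -36, 8, 0, 0, -0.54],
    [0.6, -55, -50, 10, 0, 0, -0.72],
    [0.6, -70, -63, 12, 0, 0, -0.9],
    [0.6, -82, -74, 15, 0, 0, -1.08],
    [0.6, -90, -81, 17, 0, 0, -1.26],
    [0.6, -94, -85, 17, 0, 0, -1.44],
  ],
)

```text
t: 9.65
eef_pos: [0.5422, 0.1595, 0.218]
tcp_rot: [[0.212, 0.977, -0.001], [0.977, -0.212, -0.0], [-0.001, -0.001, -1.0]]
wrist_force: [-0.3, 0.5, 0.3]
gripper_width: 0.0682
```

```bash
python3 -c "
from h import *
delta((.544,.159,.117),84.8)"
```

```text
t 9.65 d mm [-1.00e-01  2.00e+00  1.01e+02] rot [-0.0009  0.0005 -0.1232] F [-0.3  0.5  0.3] w 0.0682 pos [0.5422 0.1595 0.218 ] q [ 9.4 19.7 93.3 -0.  67.  21.7]
```

>>> carry_out(
  deltas=[
    [0.6, 0, 2, 15, 0, 0, -0.123],
    [0.6, 0, 2, 40, 0, 0, -0.123],
    [0.6, 0, 2, 70, 0, 0, -0.123],
    [0.6, 0, 2, 92, 0, 0, -0.123],
    [0.6, 0, 2, 101, 0, 0, -0.123],
    [0.6, 0, 2, 101, 0, 0, -0.123],
    [0.0, 0, 2, 101, 0, 0, -0.123],
    [-0.3, 0, 2, 101, 0, 0, -0.123],
  ],
  grip_force=30,
)

```text
t: 10.65
eef_pos: [0.5447, 0.1592, 0.1179]
tcp_rot: [[0.091, 0.996, 0.001], [0.996, -0.091, -0.0], [-0.0, 0.001, -1.0]]
wrist_force: [-0.6, -0.0, 0.9]
gripper_width: 0.0325
```

>>> carry_out(
  deltas=[
    [-0.6, 0, 0, 0, 0, 0, 0],
    [-0.9, 0, 0, 0, 0, 0, 0],
    [-0.9, 0, 0, 0, 0, 0, 0],
    [-0.9, 0, 0, 0, 0, 0, 0],
    [-0.9, 0, 0, 0, 0, 0, 0],
  ],
)

```text
t: 11.28
eef_pos: [0.5441, 0.1594, 0.1183]
tcp_rot: [[0.091, 0.996, -0.0], [0.996, -0.091, 0.0], [0.0, -0.0, -1.0]]
wrist_force: [-4.5, 1.5, 6.4]
gripper_width: 0.0147
```

```bash
python3 -c "
from h import *
delta((.6357,.1517,.168),84.8)
im,d,P=cloud('scene');x,y,z=P[...,0],P[...,1],P[...,2]
a=np.argwhere((abs(x-.6)<.13)&(abs(y-.1)<.13)&(z<.13)); a0,a1=a.min(0),a.max(0)
save('c4.png',cv2.resize(im[a0[0]:a1[0],a0[1]:a1[1]],(500,500)))"
```

```text
t 11.28 d mm [  0.7  91.9 -49.8] rot [-0.0002 -0.0001 -0.0002] F [-4.5  1.5  6.4] w 0.0147 pos [0.5441 0.1594 0.1183] q [ 9.3 26.8 98.8  0.  54.5 14.5]
```

View pics/c4.png

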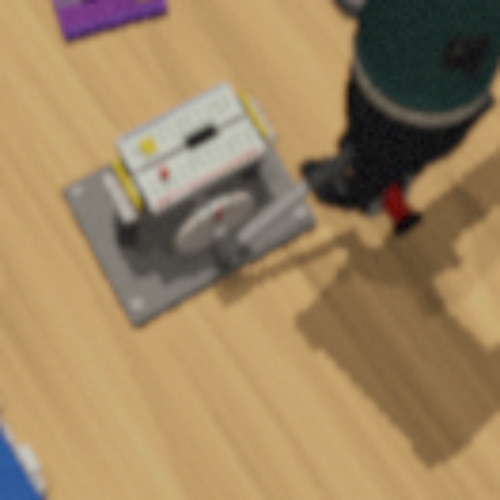

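>>> carry_out(
  deltas=[
    [-0.9, 0, 3.2, -4.5, 0, 0, 0],
    [-0.9, 0, 6.5, -9, 0, 0, 0],
    [-0.9, 0, 10, -13.2, 0, 0, 0],
    [-0.9, 0, 13.7, -17.2, 0, 0, 0],
    [-0.9, 0, 17.6, -21.1, 0, 0, 0],
    [-0.9, 0, 21.7, -24.8, 0, 0, 0],
    [-0.9, 0, 26, -28.2, 0, 0, 0],
    [-0.9, 0, 30.4, -31.5, 0, 0, 0],
  ],
)

```text
t: 12.32
eef_pos: [0.571, 0.157, 0.1498]
tcp_rot: [[0.091, 0.996, -0.007], [0.996, -0.091, 0.001], [-0.0, -0.007, -1.0]]
wrist_force: [-11.5, 3.0, 7.0]
gripper_width: 0.015
```

>>> carry_out(
  deltas=[
    [-0.9, 0, 6.2, -4, 0, 0, 0],
    [-0.9, 0, 13, -8, 0, 0, 0],
    [-0.9, 0, 20, -11.3, 0, 0, 0],
    [-0.9, 0, 27, -14, 0, 0, 0],
    [-0.9, 0, 34.6, -16.5, 0, 0, 0],
    [-0.9, 0, 42, -18.3, 0, 0, 0],
    [-0.9, 0, 50, -19.5, 0, 0, 0],
    [-0.9, 0, 57, -20.3, 0, 0, 0],
  ],
)

```text
t: 13.32
eef_pos: [0.6279, 0.1519, 0.1711]
tcp_rot: [[0.091, 0.996, -0.008], [0.996, -0.091, 0.001], [0.0, -0.008, -1.0]]
wrist_force: [-5.5, 0.6, 7.6]
gripper_width: 0.0147
```

```bash
python3 - <<'E'
from h import *
delta((.6357,.1517,.168),84.8)
for n in("scene","top"):
    im,d,P=cloud(n); i=im.astype(int);x,y,z=P[...,0],P[...,1],P[...,2]
    m=(abs(x-.63)<.07)&(abs(y-.067)<.05)&(z>.104)&(z<.135)&(i.min(-1)>100)
    if m.sum()>5:
        (c,(w,h),a)=cv2.minAreaRect((P[m][:,:2]*1000).astype(np.float32)); print(n,m.sum(),np.round(c,1),w,h,a,np.median(P[m],0))
    r=(abs(x-.62)<.09)&(y>.1)&(y<.24)&(i[...,0]>110)&(i[...,1]<60)&(i[...,2]<60)&(z>.1)
    if r.sum(): print(" red",r.sum(),P[r].mean(0),P[r].min(0),P[r].max(0))
    if n=="scene":
        a=np.argwhere((abs(x-.63)<.1)&(abs(y-.1)<.11)&(z<.18)); a0,a1=a.min(0),a.max(0)
        save('c5.png',cv2.resize(im[a0[0]:a1[0],a0[1]:a1[1]],(500,500)))
E
```

```text
t 13.32 d mm [0.5 7.8 3. ] rot [-0.0077 -0.0001 -0.0003] F [-5.5  0.6  7.6] w 0.0147 pos [0.6279 0.1519 0.1711] q [ 7.4 28.9 85.3  0.1 66.3 12.6]
scene 495 [635.3  66.3] 55.23479080200195 76.7844009399414 84.21612548828125 [0.64142811 0.06363055 0.120485  ]
 red 5 [0.62756841 0.1645226  0.17235784] [0.62441734 0.1589137  0.17112303] [0.62940782 0.17337372 0.17466875]
top 485 [628.5  67.5] 54.19123077392578 113.12459564208984 84.75668334960938 [0.62987471 0.06691166 0.12193376]
 red 18 [0.62638865 0.12668835 0.17404698] [0.62282218 0.11879496 0.16949576] [0.63193462 0.133327   0.17823414]
```

View pics/c5.png

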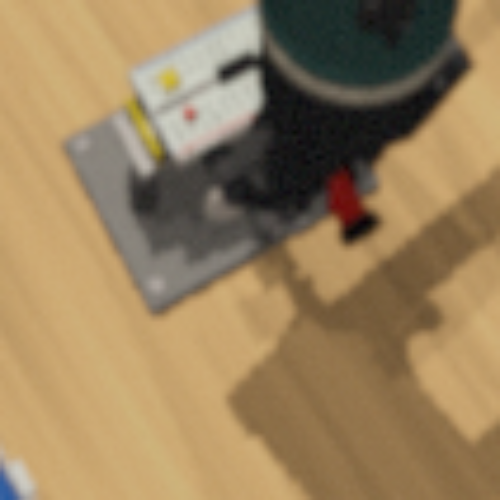

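>>> carry_out(
  deltas=[
    [-0.9, 0, 4, 0.5, 0, 0, 0],
    [-0.9, 0, 7.5, 1, 0, 0, 0],
    [-0.9, 0, 7.5, 1, 0, 0, 0],
    [-0.9, 0, 7.5, 1, 0, 0, 0],
    [-0.9, 0, 7.5, 1, 0, 0, 0],
    [-0.9, 0, 7.5, 1, 0, 0, 0],
    [-0.9, 0, 7.5, 1, 0, 0, 0],
    [-0.9, 0, 7.5, 1, 0, 0, 0],
  ],
)

```text
t: 14.42
eef_pos: [0.6368, 0.1511, 0.1716]
tcp_rot: [[0.091, 0.996, -0.005], [0.996, -0.091, 0.001], [0.0, -0.005, -1.0]]
wrist_force: [-4.7, 0.8, 6.7]
gripper_width: 0.0146
```

```bash
python3 - <<'E'
from h import *
delta((.6357,.1517,.168),84.8)
L=[]
for n in("scene","top"):
    im,d,P=cloud(n); i=im.astype(int);x,y,z=P[...,0],P[...,1],P[...,2]
    m=(abs(x-.63)<.065)&(abs(y-.067)<.05)&(z>.113)&(z<.135)&(i.min(-1)>100)
    if m.sum()>5:
        (c,(w,h),a)=cv2.minAreaRect((P[m][:,:2]*1000).astype(np.float32)); print(n,m.sum(),np.round(c,1),w,h,a,np.median(P[m],0))
        A=np.c_[P[m][:,:2]-P[m][:,:2].mean(0),np.ones(m.sum())]; print(" tilt",np.linalg.lstsq(A,P[m][:,2],rcond=None)[0])
    r=(abs(x-.62)<.09)&(y>.14)&(y<.24)&(i[...,0]>110)&(i[...,1]<60)&(i[...,2]<60)&(z>.1)
    if r.sum(): print(" red",r.sum(),P[r].mean(0))
    a=np.argwhere((abs(x-.63)<.1)&(abs(y-.1)<.11)&(z<.18)); a0,a1=a.min(0),a.max(0)
    L.append(cv2.resize(im[a0[0]:a1[0],a0[1]:a1[1]],(400,400)))
save('c6.png',np.hstack(L))
E
```

```text
t 14.43 d mm [ 0.5 -1.1  3.6] rot [-0.005  -0.0004 -0.0004] F [-4.7  0.8  6.7] w 0.0146 pos [0.6368 0.1511 0.1716] q [ 7.3 29.4 84.2  0.1 66.7 12.4]
scene 406 [638.6  66.1] 53.593387603759766 61.703834533691406 84.44903564453125 [0.64532079 0.06212993 0.12047146]
 tilt [-0.00351723 -0.00128533  0.12058727]
 red 4 [0.63780732 0.16401829 0.17090875]
top 467 [628.   67.6] 54.08335876464844 94.62195587158203 85.23564147949219 [0.62970979 0.06691023 0.1224546 ]
 tilt [-0.00118131 -0.00750127  0.12242469]
```

View pics/c6.png

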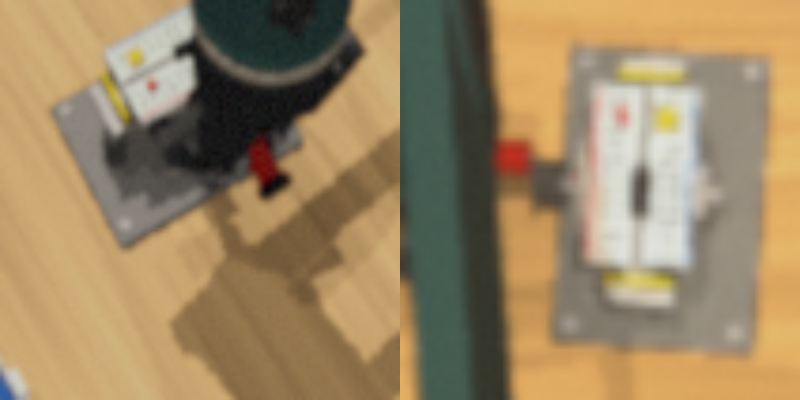

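```bash
python3 -c "
from h import *
print(manip.job_done()); s=manip.read_state(); print(s['t'],s['eef_pos'],s['wrist_force'],s['gripper_width'])"
```

```text
the job is handed in; nothing more can be done
None
the job is handed in; nothing more can be done
```

I laid the white breadboard on the rails and let go of it. I then swung the lever straight up and handed the job in at about 14.4 s with the fingers still gripping the handle. No verdict was reported.

**Board after placing:** it was centred to about 1 mm on the measured nest, at (0.6275, 0.067). It was turned less than 1° from the rails, and I saw 5 N when it touched down.

**Lift:** the board's top rose from 0.111 m to 0.1205 m, about 9.6 mm, in the scene camera. Its tilt stayed below 0.01 rad.

**Lever:** I worked out its angle from the grip position, since it can't be read directly. The tool was at x = 0.637 m. The upright position worked out to 0.6357 m from the nest and 0.636 m from the handle's rest position, so the lever should be within about 0.02 rad of straight up. The fingers were closed on the bar at 14.6 mm.

**Checks that were off or missing:**
- The last board outlines were unreliable. The gripper partly hid the board in the scene camera, and the top camera's outline came out 95 mm long because it took in a cleat. Its centre there, (0.628, 0.0676), still agreed with the earlier fit.
- The tool sat about 3.5 mm higher than planned, with a steady wrist force of about 8 N; the grip held.
- I did not measure the bystanders again. No move was planned near them.

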